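# Scan a petri dish by one full turn of its hand turntable

### The job

Two identical hand-cranked turntables stand on the worktop; one carries a closed petri dish. By its upright crank handle, turn the turntable with the dish one full turn anticlockwise (seen from above), so that the whole edge of the dish passes the small reader head, and stop with the handle back beside the reader head where it began. Then let go; keep the dish in its seat and leave the other turntable alone.

Things in the scene. Friction and masses are not known exactly. Their poses are not given: they have to be found in the camera images.
- turntable (a joint): angle of the loaded turntable's disc about its vertical axis, rad; 0 at the start, grows anticlockwise seen from above, a full turn = 6.28, no stops. About 1 N at the handle turns it; it stays where it is left. Aluminium disc 160 mm across, top 28 mm above the worktop, on a fixed white base 168 mm across. A grey reader head on the base (88 to 112 mm from the axis, 48 mm high) marks 0.
- turntable_crank (a point): grasp point on the loaded turntable's crank handle: a black upright round handle, 18 mm thick, from 40 to 105 mm above the worktop; the point is on its centre line, 80 mm above the worktop, 60 mm from the disc's axis. It spins freely on its pin: hold it from above and go round without turning the wrist. It starts beside the reader head; nothing else on the turntable is over 48 mm high.
- dish: closed petri dish with pale filling, 57 mm across, 15 mm high, loose in a shallow ring (66 mm across, 4 mm high) at the middle of the loaded turntable's disc, so its centre lies on the disc's axis to within 2 mm; origin at the centre of its underside, 28 mm above the worktop, z up.
- spare_crank (a point): the same point on the crank handle of the other, empty turntable, which is identical but carries no dish; to be left alone.

How it is judged:
By the outcome, as a careful person would: the job done as asked, in the order asked, and still so for the second after the job is handed in, with the robot touching nothing.
It also fails if it takes over 58 s, if anything falls off the work surface, if the arm or the gripper's body presses on something with over 40 N, if the wrist force passes 120 N, or if a joint passes its speed limit or range.

### The arm

A 6-joint arm with a two-finger parallel gripper is mounted at the origin on a cart in front of the work surface, level with it; the furniture and walls round the work are solid. World frame = base frame: x ahead of the robot, y to its left, z up, the work surface at z = 0. Lengths are in m, angles in rad, forces in N, time in s.
With the tool pointing down it reaches from about 0.4 to 0.825 m from the base axis. Payload 7 kg.
Tool frame: the origin (TCP) lies on the centre line of the jaws, within the pads' length; the fingertips stand ahead of it and the grasp point (between the pads) lies 8 mm behind it (ctrl.tips_ahead is the z of the fingertips in the tool frame, in m); z points along the fingers, y is the direction in which the jaws open and shut (so a half turn about z gives the same grasp; the last joint's range is limited). The gripper opens to 88 mm and grips with 3 to 60 N. Pads are 19 mm wide; open, the fingers measure 130 mm over their backs; the gripper's body (78 mm by 193 mm) begins 47 mm behind the grasp point.
Start: joints at [1.511, 0.359, 0.012, 0, -1.224, -0.288], TCP at [0.23, 0.635, 0.238] pointing down, gripper open.
Joint ranges: [-3.07, 3.07], [-1.43, 2.12], [-1.02, 1.25], [-3.03, 1.67], [-3.05, -0], [-3.03, 3.03]. Speed limits (rad/s): [2.39, 2.39, 3.01, 3.14, 3.14, 3.14].

### API

Orientations are given as a unit quaternion [w, x, y, z].
In Python, from rig import ctrl gives the robot as it stands.
- The arm moves only by the tool play_rows, never from a script. Its argument "steps" is text: rows parted by semicolons, each of 7 numbers parted by spaces: the closure, from -1 (fully open) to 1 (shut), so that 0 is half open, then the shift along the tool's x, y, z normalised to -1 to 1, where 1 is 20 cm, then the turn, a rotation vector about the tool's x, y, z normalised to -1 to 1, where 1 is 2 pi rad. In form: jaw tx ty tz rx ry rz; .... A call has exactly 8 rows; each row is the pose to reach, as a shift and turn from the pose measured when the call began, along the tool's axes at that moment, turning the shorter way round; what a row does not reach only later rows make up. A row lasts 1/8 s, in which the tool goes at most 62.5 mm and 10.7 degrees, less where a joint would pass 70% of its speed; a pose out of reach is approached as far as the arm can. A call with a number of a shift or a turn outside -1 to 1 is refused whole. A call with a gripper value outside its range is refused whole. The fingers move at their own pace and stop on an object; the grip force is fixed at half the most. Time passes only in rows, so rows that repeat a pose let the fingers close, or fill a call up. It gives the time, the measured TCP pose, the force and the opening at its end, in the units of the state.
- ctrl.get_state(): the state, without advancing time (a new reading comes with each control period).
- ctrl.camera(name): name is "scene" or "top" or "wrist"; returns the picture (384x512x3 uint8, blue, green, red); there is no depth.
- ctrl.camera_params(name): a dict with "vfov" (degrees; the focal length in pixels is half the picture's height over the tangent of half this angle, whatever the lens; pixels are square), "cx", "cy" (the principal point, pixels), "distortion" ([k1, k2, p1, p2, k3] as OpenCV has them; the pictures are not rectified), "pose" (4x4, takes a point from camera to world coordinates). Camera axes: x right, y up, looking along -z (the intrinsics and any distortion apply to the point x, -y, -z); pixel columns grow to the right and rows downward; lengths in m; the calibration is good to about 2 mm. A picture is of the moment at which its call begins: read the wrist's pose just before it. camera_params takes no time and is no camera call; for the wrist camera it gives the pose at the moment of the call.
- ctrl.finish_job(): hands the job in, once; it reports no verdict.
The state is a dict: "clock": time; "qpos": joint angles; "joint_vel": joint speeds; "joint_efforts": joint torques, N m; "position": TCP position; "ee_rot": TCP orientation; "force": force on the tool from outside, world axes, zero at the start; "wrist_torque": the same for the moment, N m; "width": finger opening in m.
Only numpy, scipy, OpenCV 4.12 (cv2) and the standard library are available. Lean on these libraries where they do the work, as an engineer would, in place of code of your own. Each camera call takes 0.05 s, during which the arm holds its last target.

## Working session

There is one attempt and no reset: what is moved stays moved. The work goes in short steps, Python scripts to look and compute and a tool call to move; the robot and the scene stay as the last step left them, time stands still between calls to the robot, and variables do not carry over. Pictures are saved under pics/ and viewed, and the job is handed in when it is done.

Besides the shell and the picture viewer there is one more tool, called as name(argument=value, ...) on one line, values as JSON. play_rows: Moves the arm, as the interface text tells. Scaled input: -1 to 1 covers 20 cm each way for a shift and 2 pi rad each way for a turn. Its arguments: {"type":"object","properties":{"steps":{"type":"string"}},"required":["steps"]}

```bash
mkdir -p pics; ls; python3 - <<'E'
from rig import ctrl
import cv2
s=ctrl.get_state(); print(s, ctrl.tips_ahead)
for n in ("scene","top","wrist"):
    p=ctrl.camera_params(n); print(n,p)
    cv2.imwrite(f"pics/{n}0.png",ctrl.camera(n))
E
```

```text
pics
{'clock': 0.0, 'qpos': array([ 1.51109453e+00,  3.59406137e-01,  1.10638187e-02, -3.53351182e-04,
       -1.22409135e+00, -2.88102914e-01]), 'joint_vel': array([-0.00074488, -0.00025032, -0.00159206,  0.00051749, -0.00086673,
       -0.00098676]), 'joint_efforts': array([-2.18263383e-03, -5.82717276e+01,  2.93053025e+01,  6.99723065e+00,
        6.76953845e-03, -1.62989627e-04]), 'position': array([0.22992427, 0.63413684, 0.2366118 ]), 'ee_rot': array([ 8.32265139e-04,  9.84906298e-01, -1.73086353e-01, -7.17423689e-05]), 'force': array([-0.13620682,  0.52581229,  0.5359863 ]), 'wrist_torque': array([ 0.02419897,  0.01646256, -0.05083099]), 'width': 0.08756617899997023} 0.011
scene {'vfov': 51.923255521215374, 'cx': 248.40575817562734, 'cy': 196.04399570982292, 'distortion': array([0.02678916, 0.        , 0.        , 0.        , 0.        ]), 'pose': array([[ 0.60718028,  0.53948013, -0.58334663, -0.07709613],
       [-0.79444975,  0.39973885, -0.4572291 , -0.44494985],
       [-0.0134797 ,  0.74106008,  0.6713034 ,  0.77610892],
       [ 0.        ,  0.        ,  0.        ,  1.
[... 260 characters left out ...]
-0.99969316, -0.02113606,  0.01291741,  0.00696961],
       [ 0.00935959,  0.1605137 ,  0.98698924,  1.25345681],
       [ 0.        ,  0.        ,  0.        ,  1.        ]])}
wrist {'vfov': 71.00388950968208, 'cx': 255.56694250984106, 'cy': 198.29966995728032, 'distortion': array([-0.00884721,  0.        ,  0.        ,  0.        ,  0.        ]), 'pose': array([[-3.40365166e-01,  8.94379751e-01,  2.90235101e-01,
         3.09694001e-01],
       [-9.40292897e-01, -3.24042945e-01, -1.04141435e-01,
         6.05815757e-01],
       [ 9.06646233e-04, -3.08352120e-01,  9.51271858e-01,
         3.83207200e-01],
       [ 0.00000000e+00,  0.00000000e+00,  0.00000000e+00,
         1.00000000e+00]])}
```

View pics/scene0.png

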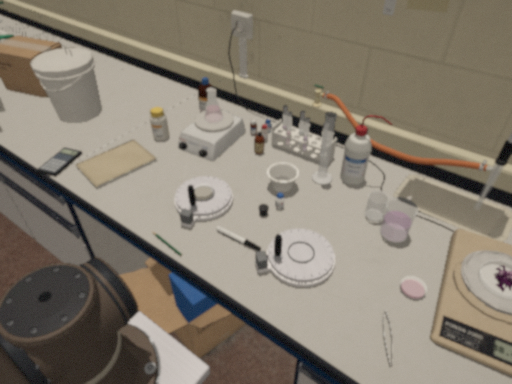

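View pics/top0.png

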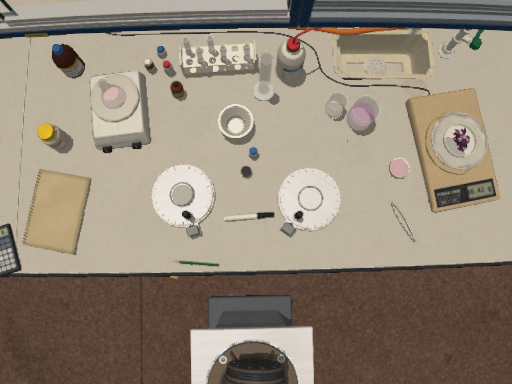

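View pics/wrist0.png

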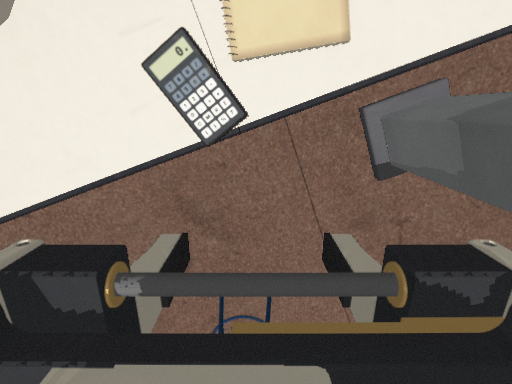

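The loaded turntable is the left one: in the top view its disc is near (183,195), its handle near (187,215) and its reader head at (193,230). I'll enlarge both views to measure it.

```bash
python3 - <<'E'
import cv2
t=cv2.imread("pics/top0.png")[150:250,140:270]; s=cv2.imread("pics/scene0.png")[165:240,160:260]
cv2.imwrite("pics/topz.png",cv2.resize(t,None,fx=6,fy=6,interpolation=cv2.INTER_CUBIC))
cv2.imwrite("pics/scenez.png",cv2.resize(s,None,fx=8,fy=8,interpolation=cv2.INTER_CUBIC))
E
```

```text
(no output)
```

View pics/topz.png

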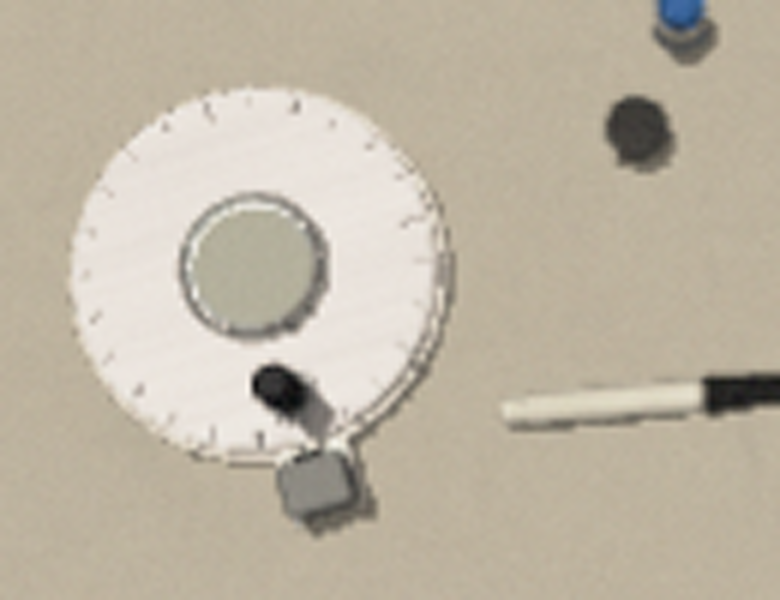

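View pics/scenez.png

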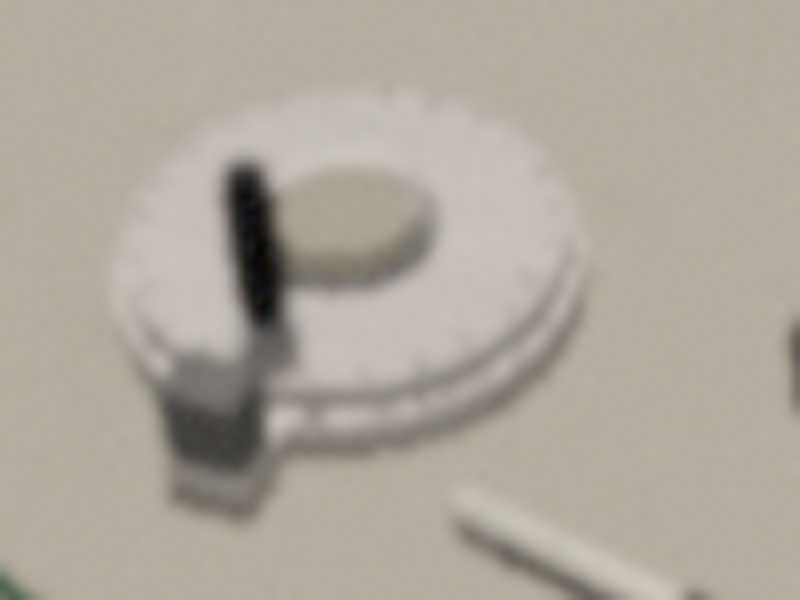

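```bash
cat > h.py <<'E'
from rig import ctrl
import numpy as np, cv2
def K(p):
    f=192/np.tan(np.radians(p['vfov'])/2); return np.array([[f,0,p['cx']],[0,f,p['cy']],[0,0,1.]])
def ray(p,uv):
    n=cv2.undistortPoints(np.array([[uv]],float),K(p),p['distortion'])[0,0]
    T=p['pose']; return T[:3,3], T[:3,:3]@np.array([n[0],-n[1],-1])
def atz(p,uv,z):
    o,d=ray(p,uv); return o+d*(z-o[2])/d[2]
def tri(obs):
    A=np.zeros((3,3));b=np.zeros(3)
    for p,uv in obs:
        o,d=ray(p,uv); d=d/np.linalg.norm(d); M=np.eye(3)-np.outer(d,d); A+=M;b+=M@o
    return np.linalg.solve(A,b)
def proj(p,X):
    T=p['pose'];c=T[:3,:3].T@(np.array(X)-T[:3,3]); c=c*[1,-1,-1]
    return cv2.projectPoints(c.reshape(1,1,3),np.zeros(3),np.zeros(3),K(p),p['distortion'])[0].ravel()
E
python3 - <<'E'
from h import *
T=ctrl.camera_params("top");S=ctrl.camera_params("scene")
t=lambda u,v:(140+(u+.5)/6-.5,150+(v+.5)/6-.5)
s=lambda u,v:(160+(u+.5)/8-.5,165+(v+.5)/8-.5)
print("handle top",tri([(T,t(272,383)),(S,s(245,170))]))
print("handle bot",tri([(T,t(291,403)),(S,s(264,318))]))
print("handle top@.105",atz(T,t(272,383),.105),atz(S,s(245,170),.105))
print("disc",atz(T,t(253.5,268.5),.028)); print("dish top T",atz(T,t(255,265),.043),"S",atz(S,s(353,212),.043), tri([(T,t(255,265)),(S,s(353,212))]))
print("reader top",atz(T,t(313,482),.048),atz(S,s(212,380),.048))
E
```

```text
handle top [0.4428297  0.15459025 0.10998665]
handle bot [0.44068124 0.15443874 0.04552188]
handle top@.105 [0.44296901 0.1555393  0.105     ] [0.44706031 0.15876724 0.105     ]
disc [0.50076053 0.17351448 0.028     ]
dish top T [0.50021356 0.17082464 0.043     ] S [0.50161333 0.1681854  0.043     ] [0.50139394 0.17000805 0.04195505]
reader top [0.40584514 0.14556512 0.048     ] [0.40763304 0.1449413  0.048     ]
```

```bash
cat >> h.py <<'E'
from scipy.spatial.transform import Rotation as R
def cmd(P,Rt=None):
    s=ctrl.get_state(); q=s['ee_rot']; R0=R.from_quat([q[1],q[2],q[3],q[0]])
    rv=np.zeros(3) if Rt is None else (R0.inv()*Rt).as_rotvec()
    P=np.atleast_2d(P)
    return np.hstack([R0.inv().apply(P-s['position'])/.2, np.tile(rv/(2*np.pi),(len(P),1))])
down=R.from_matrix(np.diag([1.,-1,-1]))
E
python3 - <<'E'
from h import *
np.set_printoptions(precision=4,suppress=True)
print(cmd([[.4425-.03,.155,.235],[.35,.45,.235]],down))
T=ctrl.camera_params("top")
for n,uv,z in [("flask",(113,95),.12),("stirrer corner",(148,147),.05),("yellow",(48,132),.09),("brown",(177,88),.06),("beaker",(236,123),.06),("cyl",(264,70),.12)]: print(n,atz(T,uv,z))
E
```

```text
[[ 1.6749  1.9417  0.0119  0.0002  0.     -0.0554]
 [ 0.8783  0.6616  0.0103  0.0002  0.     -0.0554]]
flask [0.7464 0.3383 0.12  ]
stirrer corner [0.6251 0.2601 0.05  ]
yellow [0.6627 0.5172 0.09  ]
brown [0.7826 0.1832 0.06  ]
beaker [0.6819 0.0274 0.06  ]
cyl [ 0.8035 -0.0473  0.12  ]
```

play_rows(steps="-1 0.11 0.08 0 0 0 -0.01; -1 0.25 0.18 0 0 0 -0.02; -1 0.4 0.3 0 0 0 -0.03; -1 0.55 0.41 0.005 0 0 -0.04; -1 0.68 0.51 0.01 0 0 -0.055; -1 0.8 0.6 0.01 0 0 -0.055; -1 0.87 0.66 0.01 0 0 -0.0555; -1 0.88 0.66 0.01 0 0 -0.0555")

```text
clock: 1.15
position: [0.3508, 0.4495, 0.2352]
ee_rot: [0.001, 1.0, -0.0, -0.0]
force: [0.0, 0.1, 0.7]
width: 0.0877
```

```bash
python3 - <<'E'
from h import *
np.set_printoptions(precision=4,suppress=True)
s=ctrl.get_state();print(s['clock'],s['position'],s['ee_rot'])
print(cmd([[.4425-.02,.155,.235]],down))
E
```

```text
1.15 [0.3508 0.4495 0.2352] [ 0.0005  1.     -0.0001 -0.0002]
[[ 0.3588  1.4722  0.0023  0.0002  0.     -0.    ]]
```

play_rows(steps="-1 0.03 0.1 0 0 0 0; -1 0.06 0.25 0 0 0 0; -1 0.1 0.4 0 0 0 0; -1 0.14 0.55 0 0 0 0; -1 0.18 0.7 0 0 0 0; -1 0.22 0.84 0 0 0 0; -1 0.24 0.95 0 0 0 0; -1 0.25 1 0 0 0 0")

```text
clock: 2.15
position: [0.4008, 0.2485, 0.2355]
ee_rot: [0.0, 1.0, -0.0, -0.0]
force: [-0.3, 0.7, -0.8]
width: 0.0873
```

play_rows(steps="-1 0.02 0.08 0 0 0 0; -1 0.05 0.2 0 0 0 0; -1 0.08 0.33 0 0 0 0; -1 0.1 0.43 0 0 0 0; -1 0.11 0.47 0 0 0 0; -1 0.11 0.47 0 0 0 0; -1 0.11 0.47 0 0 0 0; -1 0.11 0.47 0 0 0 0")

```text
clock: 3.15
position: [0.4227, 0.155, 0.2355]
ee_rot: [0.0, 1.0, -0.0, -0.0]
force: [0.2, -0.1, -0.5]
width: 0.0878
```

```bash
python3 - <<'E'
from h import *
s=ctrl.get_state();print(s['clock'],s['position'],s['ee_rot'])
p=ctrl.camera_params("wrist"); np.save("pw1.npy",p,allow_pickle=True)
cv2.imwrite("pics/wrist1.png",ctrl.camera("wrist"))
for X in ([.4425,.155,.105],[.5005,.172,.028],[.5005,.172,.043],[.406,.145,.048]): print(X,proj(p,X))
E
```

```text
3.15 [0.4226702  0.15499597 0.23550133] [ 4.07631019e-04  9.99999906e-01 -7.47674808e-05 -1.27726965e-04]
[0.4425, 0.155, 0.105] [255.6631107  175.81977177]
[0.5005, 0.172, 0.028] [242.13975892 116.84582286]
[0.5005, 0.172, 0.043] [241.55608401 117.10082332]
[0.406, 0.145, 0.048] [263.32243624 193.24938197]
```

View pics/wrist1.png

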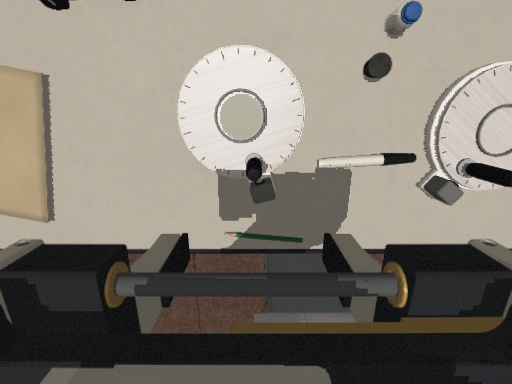

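```bash
python3 - <<'E'
import cv2
t=cv2.imread("pics/wrist1.png")[130:210,210:310]
cv2.imwrite("pics/wz1.png",cv2.resize(t,None,fx=7,fy=7,interpolation=cv2.INTER_CUBIC))
E
```

```text
(no output)
```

View pics/wz1.png

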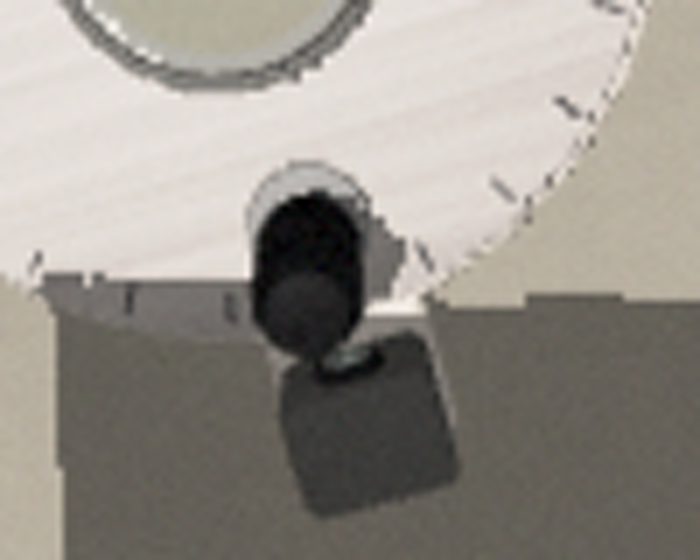

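```bash
python3 - <<'E'
from h import *
np.set_printoptions(precision=4,suppress=True)
p=np.load("pw1.npy",allow_pickle=True).item();T=ctrl.camera_params("top");S=ctrl.camera_params("scene")
t=lambda u,v:(140+(u+.5)/6-.5,150+(v+.5)/6-.5)
s=lambda u,v:(160+(u+.5)/8-.5,165+(v+.5)/8-.5)
w=lambda u,v:(210+(u+.5)/7-.5,130+(v+.5)/7-.5)
print(tri([(p,w(308,310)),(T,t(272,383)),(S,s(245,170))]),tri([(p,w(308,310)),(T,t(272,383))]),tri([(p,w(308,310)),(S,s(245,170))]),atz(p,w(308,310),.105))
# disc outline via threshold in wrist view
im=cv2.imread("pics/wrist1.png");
pts=np.array([atz(p,uv,.028)[:2] for uv in [(179,109),(305,109),(242,45.5),(197,64),(287,64),(200,158),(287,155),(302,128),(182,130)]])
from scipy.optimize import least_squares
r=least_squares(lambda c:np.hypot(*(pts-c[:2]).T)-c[2],[.5,.17,.08]);print(r.x,r.fun)
print("dish",atz(p,(241.5,117),.043))
print("reader",atz(p,w(368,425),.048))
E
```

```text
[0.4442 0.1562 0.1074] [0.4434 0.1568 0.0988] [0.4453 0.157  0.1072] [0.4446 0.1572 0.105 ]
[0.5033 0.1723 0.0785] [ 0.0003  0.0008 -0.0011 -0.0004  0.001  -0.0001 -0.0009 -0.0003  0.0006]
dish [0.5006 0.1721 0.043 ]
reader [0.41   0.1466 0.048 ]
```

play_rows(steps="-1 0.06 -0.007 0.02 0 0 0; -1 0.107 -0.007 0.1 0 0 0; -1 0.107 -0.007 0.22 0 0 0; -1 0.107 -0.007 0.37 0 0 0; -1 0.107 -0.007 0.52 0 0 0; -1 0.107 -0.007 0.66 0 0 0; -1 0.107 -0.007 0.76 0 0 0; -1 0.107 -0.007 0.8 0 0 0")

```text
clock: 4.2
position: [0.444, 0.1559, 0.074]
ee_rot: [0.001, 1.0, -0.0, -0.001]
force: [0.2, 0.1, 0.8]
width: 0.0876
```

```bash
python3 - <<'E'
from h import *
s=ctrl.get_state();print(s['clock'],s['position'],s['force'])
cv2.imwrite("pics/wrist2.png",ctrl.camera("wrist"))
cv2.imwrite("pics/top2.png",cv2.resize(ctrl.camera("top")[130:260,120:280],None,fx=4,fy=4))
E
```

```text
4.2 [0.44398738 0.15591647 0.07402171] [0.21798102 0.10964099 0.75232352]
```

View pics/wrist2.png

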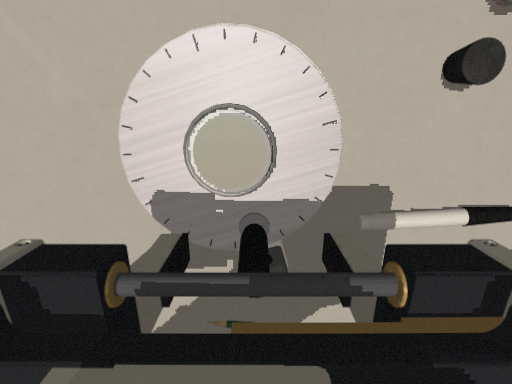

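The handle is centred between the open fingers, near (254,265), so I'm closing the gripper.

play_rows(steps="0 0 0 0 0 0 0; 0.4 0 0 0 0 0 0; 0.7 0 0 0 0 0 0; 1 0 0 0 0 0 0; 1 0 0 0 0 0 0; 1 0 0 0 0 0 0; 1 0 0 0 0 0 0; 1 0 0 0 0 0 0")

```text
clock: 5.3
position: [0.4441, 0.1562, 0.0747]
ee_rot: [0.001, 1.0, -0.0, -0.001]
force: [0.8, 0.5, 0.2]
width: 0.0176
```

```bash
cat > arc.py <<'E'
from h import *
import sys
np.set_printoptions(precision=3,suppress=True,linewidth=150)
s=ctrl.get_state();P=s['position'];C=np.array([float(sys.argv[1]),float(sys.argv[2])]);r=.060
a=np.arctan2(P[1]-C[1],P[0]-C[0]); print(s['clock'],P,s['width'],"r",np.hypot(*(P[:2]-C)),"ang",np.degrees(a),"F",s['force'],"q",s['qpos'])
# rows
step=np.radians(float(sys.argv[3]))
# keep the radius: blend to .060
r0=np.hypot(*(P[:2]-C))
k=np.arange(1,9); rr=r
pts=np.c_[C[0]+rr*np.cos(a+k*step),C[1]+rr*np.sin(a+k*step),np.full(8,.0745)]
print(cmd(pts,down))
E
python3 arc.py .502 .172 4
```

```text
5.3 [0.444 0.156 0.075] 0.017593693284923717 r 0.059978233754860895 ang -164.69975780369072 F [0.778 0.529 0.208] q [ 0.758  0.205 -0.638  0.001 -0.73   0.812]
[[ 0.006  0.02   0.001  0.     0.    -0.   ]
 [ 0.014  0.04   0.001  0.     0.    -0.   ]
 [ 0.023  0.058  0.001  0.     0.    -0.   ]
 [ 0.033  0.077  0.001  0.     0.    -0.   ]
 [ 0.044  0.094  0.001  0.     0.    -0.   ]
 [ 0.057  0.111  0.001  0.     0.    -0.   ]
 [ 0.071  0.127  0.001  0.     0.    -0.   ]
 [ 0.086  0.141  0.001  0.     0.    -0.   ]]
```

play_rows(steps="1 0.006 0.02 0 0 0 0; 1 0.014 0.04 0 0 0 0; 1 0.023 0.058 0 0 0 0; 1 0.033 0.077 0 0 0 0; 1 0.044 0.094 0 0 0 0; 1 0.057 0.111 0 0 0 0; 1 0.071 0.127 0 0 0 0; 1 0.086 0.141 0 0 0 0")

```text
clock: 6.3
position: [0.4621, 0.1285, 0.0748]
ee_rot: [0.0, 1.0, -0.0, -0.0]
force: [2.6, 6.1, -6.5]
width: 0.018
```

```bash
python3 arc.py .502 .172 5; python3 - <<'E'
from h import *
cv2.imwrite("pics/wrist3.png",ctrl.camera("wrist"))
E
```

```text
6.3 [0.462 0.128 0.075] 0.01797866106247105 r 0.05904566463478521 ang -132.4870303901423 F [ 2.578  6.135 -6.537] q [ 0.683  0.217 -0.621  0.001 -0.734  0.887]
[[ 0.017  0.02   0.001  0.     0.    -0.   ]
 [ 0.038  0.035  0.001  0.     0.    -0.   ]
 [ 0.061  0.048  0.001  0.     0.    -0.   ]
 [ 0.085  0.059  0.001  0.     0.    -0.   ]
 [ 0.109  0.068  0.001  0.     0.    -0.   ]
 [ 0.135  0.075  0.001  0.     0.    -0.   ]
 [ 0.16   0.08   0.001  0.     0.    -0.   ]
 [ 0.186  0.082  0.001  0.     0.    -0.   ]]
```

View pics/wrist3.png

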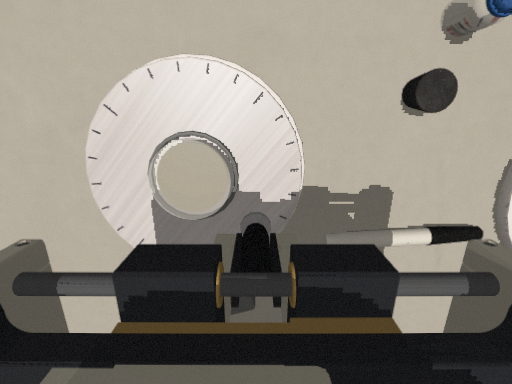

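```bash
python3 arc.py .502 .1727 5.5
```

```text
6.35 [0.462 0.128 0.075] 0.017430367001824452 r 0.05952696594303734 ang -131.70695141601377 F [ 4.533  2.884 -5.77 ] q [ 0.682  0.217 -0.621  0.001 -0.734  0.888]
[[0.021 0.02  0.001 0.    0.    0.   ]
 [0.045 0.036 0.001 0.    0.    0.   ]
 [0.07  0.049 0.001 0.    0.    0.   ]
 [0.097 0.06  0.001 0.    0.    0.   ]
 [0.124 0.069 0.001 0.    0.    0.   ]
 [0.153 0.074 0.001 0.    0.    0.   ]
 [0.181 0.077 0.001 0.    0.    0.   ]
 [0.21  0.078 0.001 0.    0.    0.   ]]
```

play_rows(steps="1 0.021 0.02 0 0 0 0; 1 0.045 0.036 0 0 0 0; 1 0.07 0.049 0 0 0 0; 1 0.097 0.06 0 0 0 0; 1 0.124 0.069 0 0 0 0; 1 0.153 0.074 0 0 0 0; 1 0.181 0.077 0 0 0 0; 1 0.21 0.078 0 0 0 0")

```text
clock: 7.35
position: [0.5046, 0.1137, 0.0747]
ee_rot: [-0.0, 1.0, -0.0, 0.0]
force: [-2.2, 11.1, -2.5]
width: 0.0176
```

```bash
python3 arc.py .502 .1727 5.5
```

```text
7.35 [0.505 0.114 0.075] 0.01764888858998073 r 0.05902905610956921 ang -87.46183598776327 F [-2.215 11.06  -2.528] q [ 0.601  0.272 -0.54  -0.001 -0.758  0.97 ]
[[ 0.029  0.002  0.001 -0.    -0.    -0.   ]
 [ 0.057 -0.003  0.001 -0.    -0.    -0.   ]
 [ 0.085 -0.011  0.001 -0.    -0.    -0.   ]
 [ 0.112 -0.022  0.001 -0.    -0.    -0.   ]
 [ 0.137 -0.035  0.001 -0.    -0.    -0.   ]
 [ 0.161 -0.051  0.001 -0.    -0.    -0.   ]
 [ 0.184 -0.069  0.001 -0.    -0.    -0.   ]
 [ 0.205 -0.089  0.001 -0.    -0.    -0.   ]]
```

```bash
python3 arc.py .502 .174 5.5
```

```text
7.35 [0.505 0.114 0.075] 0.01764888858998073 r 0.060327808208283595 ang -87.51651283929493 F [-2.215 11.06  -2.528] q [ 0.601  0.272 -0.54  -0.001 -0.758  0.97 ]
[[ 0.029 -0.004  0.001 -0.    -0.    -0.   ]
 [ 0.057 -0.01   0.001 -0.    -0.    -0.   ]
 [ 0.085 -0.018  0.001 -0.    -0.    -0.   ]
 [ 0.111 -0.028  0.001 -0.    -0.    -0.   ]
 [ 0.137 -0.042  0.001 -0.    -0.    -0.   ]
 [ 0.161 -0.057  0.001 -0.    -0.    -0.   ]
 [ 0.184 -0.075  0.001 -0.    -0.    -0.   ]
 [ 0.204 -0.095  0.001 -0.    -0.    -0.   ]]
```

play_rows(steps="1 0.029 -0.004 0 0 0 0; 1 0.057 -0.01 0 0 0 0; 1 0.085 -0.018 0 0 0 0; 1 0.111 -0.028 0 0 0 0; 1 0.137 -0.042 0 0 0 0; 1 0.161 -0.057 0 0 0 0; 1 0.184 -0.075 0 0 0 0; 1 0.204 -0.095 0 0 0 0")

```text
clock: 8.35
position: [0.5449, 0.1323, 0.0747]
ee_rot: [0.0, 1.0, -0.0, -0.001]
force: [-5.0, 1.9, 4.1]
width: 0.0178
```

```bash
python3 arc.py .502 .174 5.5
```

```text
8.35 [0.545 0.132 0.075] 0.01782400324105857 r 0.05977513756368373 ang -44.20182852796666 F [-5.036  1.9    4.077] q [ 0.587  0.334 -0.444 -0.001 -0.794  0.984]
[[ 0.02  -0.021  0.001  0.     0.    -0.   ]
 [ 0.037 -0.044  0.001  0.     0.    -0.   ]
 [ 0.051 -0.069  0.001  0.     0.    -0.   ]
 [ 0.063 -0.095  0.001  0.     0.    -0.   ]
 [ 0.073 -0.122  0.001  0.     0.    -0.   ]
 [ 0.08  -0.15   0.001  0.     0.    -0.   ]
 [ 0.084 -0.179  0.001  0.     0.    -0.   ]
 [ 0.086 -0.207  0.001  0.     0.    -0.   ]]
```

Forces are low, so I'm carrying on.

play_rows(steps="1 0.019 -0.021 0 0 0 0; 1 0.035 -0.044 0 0 0 0; 1 0.049 -0.069 0 0 0 0; 1 0.061 -0.095 0 0 0 0; 1 0.071 -0.122 0 0 0 0; 1 0.078 -0.15 0 0 0 0; 1 0.082 -0.179 0 0 0 0; 1 0.084 -0.207 0 0 0 0")

```text
clock: 9.35
position: [0.5616, 0.1738, 0.0747]
ee_rot: [0.0, 1.0, -0.0, -0.001]
force: [-4.6, -1.9, 5.4]
width: 0.0178
```

```bash
python3 arc.py .502 .174 5.5
```

```text
9.35 [0.562 0.174 0.075] 0.017786831284645727 r 0.05962198866906766 ang -0.14711701490775908 F [-4.63  -1.881  5.373] q [ 0.632  0.372 -0.382 -0.001 -0.818  0.939]
[[ 0.001 -0.029  0.001  0.     0.    -0.   ]
 [-0.003 -0.057  0.001  0.     0.    -0.   ]
 [-0.01  -0.085  0.001  0.     0.    -0.   ]
 [-0.02  -0.112  0.001  0.     0.    -0.   ]
 [-0.032 -0.139  0.001  0.     0.    -0.   ]
 [-0.046 -0.163  0.001  0.     0.    -0.   ]
 [-0.063 -0.187  0.001  0.     0.    -0.   ]
 [-0.082 -0.209  0.001  0.     0.    -0.   ]]
```

play_rows(steps="1 0 -0.029 0 0 0 0; 1 -0.004 -0.057 0 0 0 0; 1 -0.011 -0.085 0 0 0 0; 1 -0.021 -0.112 0 0 0 0; 1 -0.033 -0.139 0 0 0 0; 1 -0.047 -0.163 0 0 0 0; 1 -0.064 -0.187 0 0 0 0; 1 -0.083 -0.209 0 0 0 0")

```text
clock: 10.35
position: [0.5449, 0.2157, 0.0746]
ee_rot: [0.0, 1.0, -0.0, -0.001]
force: [-2.6, -3.7, 5.3]
width: 0.0176
```

```bash
python3 arc.py .502 .174 5.5;python3 - <<'E'
from h import *
cv2.imwrite("pics/wrist4.png",ctrl.camera("wrist"))
E
```

```text
10.35 [0.545 0.216 0.075] 0.017612771008952526 r 0.059762235018279715 ang 44.18541392482076 F [-2.565 -3.669  5.31 ] q [ 0.71   0.37  -0.386 -0.001 -0.817  0.861]
[[-0.02  -0.02   0.001  0.     0.    -0.   ]
 [-0.043 -0.038  0.001  0.     0.    -0.   ]
 [-0.067 -0.053  0.001  0.     0.    -0.   ]
 [-0.093 -0.066  0.001  0.     0.    -0.   ]
 [-0.12  -0.076  0.001  0.     0.    -0.   ]
 [-0.148 -0.084  0.001  0.     0.    -0.   ]
 [-0.176 -0.089  0.001  0.     0.    -0.   ]
 [-0.205 -0.091  0.001  0.     0.    -0.   ]]
```

View pics/wrist4.png

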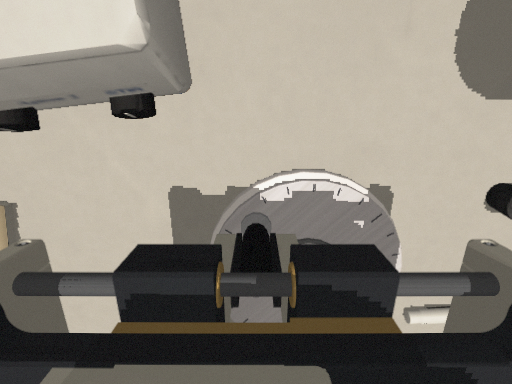

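The fingers still hold the handle near (256,245), and the stirrer is clear at the upper left. I'm carrying on.

play_rows(steps="1 -0.02 -0.02 0 0 0 0; 1 -0.043 -0.037 0 0 0 0; 1 -0.067 -0.052 0 0 0 0; 1 -0.093 -0.065 0 0 0 0; 1 -0.12 -0.075 0 0 0 0; 1 -0.148 -0.082 0 0 0 0; 1 -0.176 -0.087 0 0 0 0; 1 -0.205 -0.089 0 0 0 0")

```text
clock: 11.4
position: [0.5032, 0.2341, 0.0747]
ee_rot: [0.0, 1.0, -0.0, -0.001]
force: [1.6, -4.1, 2.2]
width: 0.0176
```

```bash
python3 arc.py .502 .174 5.5
```

```text
11.4 [0.503 0.234 0.075] 0.01764043119996654 r 0.06012619809743967 ang 88.81573320954882 F [ 1.648 -4.082  2.2  ] q [ 0.788  0.326 -0.456 -0.001 -0.79   0.784]
[[-0.029  0.001  0.001  0.     0.    -0.   ]
 [-0.057  0.005  0.001  0.     0.    -0.   ]
 [-0.085  0.011  0.001  0.     0.    -0.   ]
 [-0.113  0.02   0.001  0.     0.    -0.   ]
 [-0.139  0.032  0.001  0.     0.    -0.   ]
 [-0.164  0.046  0.001  0.     0.    -0.   ]
 [-0.188  0.062  0.001  0.     0.    -0.   ]
 [-0.21   0.081  0.001  0.     0.    -0.   ]]
```

play_rows(steps="1 -0.029 0.001 0 0 0 0; 1 -0.057 0.005 0 0 0 0; 1 -0.085 0.011 0 0 0 0; 1 -0.113 0.02 0 0 0 0; 1 -0.139 0.032 0 0 0 0; 1 -0.164 0.046 0 0 0 0; 1 -0.188 0.062 0 0 0 0; 1 -0.21 0.081 0 0 0 0")

```text
clock: 12.4
position: [0.4608, 0.2181, 0.0747]
ee_rot: [-0.0, 1.0, -0.0, -0.001]
force: [0.1, 2.7, -3.4]
width: 0.0178
```

```bash
python3 arc.py .502 .174 5.5
```

```text
12.4 [0.461 0.218 0.075] 0.017795804280604677 r 0.06035348481973327 ang 132.9977513837324 F [ 0.14   2.656 -3.424] q [ 0.827  0.262 -0.554 -0.002 -0.755  0.745]
[[-0.019  0.022  0.001 -0.     0.    -0.   ]
 [-0.037  0.044  0.001 -0.     0.    -0.   ]
 [-0.053  0.068  0.001 -0.     0.    -0.   ]
 [-0.066  0.094  0.001 -0.     0.    -0.   ]
 [-0.077  0.121  0.001 -0.     0.    -0.   ]
 [-0.085  0.148  0.001 -0.     0.    -0.   ]
 [-0.091  0.176  0.001 -0.     0.    -0.   ]
 [-0.094  0.205  0.001 -0.     0.    -0.   ]]
```

play_rows(steps="1 -0.019 0.022 0 0 0 0; 1 -0.037 0.044 0 0 0 0; 1 -0.053 0.068 0 0 0 0; 1 -0.066 0.094 0 0 0 0; 1 -0.077 0.121 0 0 0 0; 1 -0.085 0.148 0 0 0 0; 1 -0.091 0.176 0 0 0 0; 1 -0.094 0.205 0 0 0 0")

```text
clock: 13.4
position: [0.4416, 0.1764, 0.0747]
ee_rot: [0.0, 1.0, -0.0, -0.001]
force: [-4.2, 1.9, 0.4]
width: 0.0175
```

```bash
python3 arc.py .502 .174 2.5; python3 -c "
from h import *
print(cmd([[.4441,.1562,.0747],[.4447,.1562,.0747]],down))"
```

```text
13.4 [0.442 0.176 0.075] 0.01754350357613725 r 0.06041310511156146 ang 177.7465166117119 F [-4.224  1.889  0.441] q [ 0.794  0.212 -0.627 -0.002 -0.734  0.778]
[[ 0.002  0.013  0.001  0.     0.    -0.   ]
 [ 0.002  0.026  0.001  0.     0.    -0.   ]
 [ 0.003  0.039  0.001  0.     0.    -0.   ]
 [ 0.005  0.052  0.001  0.     0.    -0.   ]
 [ 0.007  0.065  0.001  0.     0.    -0.   ]
 [ 0.009  0.078  0.001  0.     0.    -0.   ]
 [ 0.012  0.091  0.001  0.     0.    -0.   ]
 [ 0.016  0.103  0.001  0.     0.    -0.   ]]
[[ 1.23754735e-02  1.00872053e-01 -4.10976156e-05  4.22773257e-05
   3.71838183e-04 -6.88603343e-05]
 [ 1.53754651e-02  1.00870756e-01 -4.81067660e-05  4.22773257e-05
   3.71838183e-04 -6.88603343e-05]]
```

play_rows(steps="1 0.001 0.013 0 0 0 0; 1 0.001 0.03 0 0 0 0; 1 0.003 0.048 0 0 0 0; 1 0.005 0.065 0 0 0 0; 1 0.008 0.08 0 0 0 0; 1 0.011 0.093 0 0 0 0; 1 0.014 0.103 0 0 0 0; 1 0.014 0.103 0 0 0 0")

```text
clock: 14.4
position: [0.4445, 0.1555, 0.0747]
ee_rot: [0.0, 1.0, -0.0, -0.001]
force: [-2.6, -1.5, 2.0]
width: 0.0173
```

```bash
python3 arc.py .502 .174 0.5;python3 - <<'E'
from h import *
cv2.imwrite("pics/wrist5.png",ctrl.camera("wrist"))
E
```

```text
14.4 [0.444 0.155 0.075] 0.017287330409484703 r 0.06042105891648095 ang -162.12217423713543 F [-2.575 -1.493  2.013] q [ 0.755  0.205 -0.637 -0.002 -0.731  0.817]
[[ 0.003  0.002  0.001  0.     0.    -0.   ]
 [ 0.004  0.004  0.001  0.     0.    -0.   ]
 [ 0.005  0.007  0.001  0.     0.    -0.   ]
 [ 0.005  0.009  0.001  0.     0.    -0.   ]
 [ 0.006  0.012  0.001  0.     0.    -0.   ]
 [ 0.007  0.014  0.001  0.     0.    -0.   ]
 [ 0.008  0.017  0.001  0.     0.    -0.   ]
 [ 0.009  0.019  0.001  0.     0.    -0.   ]]
```

View pics/wrist5.png

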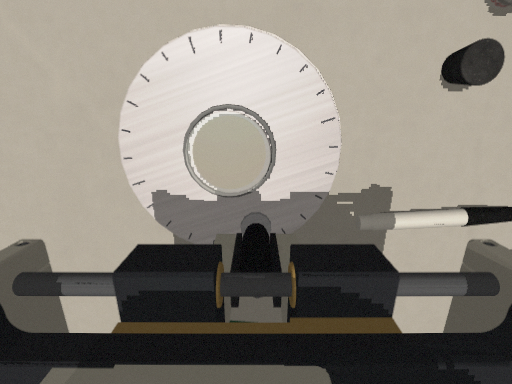

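```bash
cat > rot.py <<'E'
from h import *
# rectify both wrist pics to the disc plane and compare angle; args: (img,pose) 
def rect(img,p,C=(.502,.174)):
    th=np.radians(np.arange(-90,95,.1)); r=np.linspace(.062,.078,33)
    m=np.array([[proj(p,[C[0]+q*np.cos(t),C[1]+q*np.sin(t),.028]) for t in th] for q in r],np.float32)
    return cv2.remap(cv2.cvtColor(img,cv2.COLOR_BGR2GRAY),m[...,0],m[...,1],cv2.INTER_LINEAR).astype(np.float32)
def shift(a,b):
    h=lambda x:x-cv2.GaussianBlur(x,(0,0),25)
    a,b=h(a),h(b); N=60
    best=[(np.corrcoef(a[:,N:-N].ravel(),b[:,N+k:b.shape[1]-N+k].ravel())[0,1],k*.1) for k in range(-N,N+1)]
    return max(best)
E
python3 - <<'E'
from rot import *
p5=ctrl.camera_params("wrist"); np.save("pw5.npy",p5,allow_pickle=True)
# pose of wrist cam relative to tool, for wrist2 (same orientation): shift
p2=dict(p5); p2['pose']=p5['pose'].copy(); p2['pose'][:3,3]+=np.array([.44398738,.15591647,.07402171])-ctrl.get_state()['position']
a=rect(cv2.imread("pics/wrist2.png"),p2);b=rect(cv2.imread("pics/wrist5.png"),p5)
p1=np.load("pw1.npy",allow_pickle=True).item();c=rect(cv2.imread("pics/wrist1.png"),p1)
print(shift(a,b),shift(c,b),shift(c,a))
E
```

```text
(np.float64(0.9078623827484121), 1.8) (np.float64(0.8528266455277549), 1.8) (np.float64(0.8931905577338125), -0.1)
```

play_rows(steps="1 0 -0.003 0 0 0 0; 1 -0.001 -0.006 0 0 0 0; 1 -0.002 -0.007 0 0 0 0; 1 -0.002 -0.007 0 0 0 0; 1 -0.002 -0.007 0 0 0 0; 1 -0.002 -0.007 0 0 0 0; 1 -0.002 -0.007 0 0 0 0; 1 -0.002 -0.007 0 0 0 0")

```text
clock: 15.45
position: [0.4441, 0.157, 0.0747]
ee_rot: [0.0, 1.0, -0.0, -0.001]
force: [-4.5, -0.5, 2.7]
width: 0.0176
```

```bash
python3 - <<'E'
from rot import *
s=ctrl.get_state();print(s['clock'],s['position'],s['force'])
p=ctrl.camera_params("wrist");im=ctrl.camera("wrist");cv2.imwrite("pics/wrist6.png",im)
p1=np.load("pw1.npy",allow_pickle=True).item();c=rect(cv2.imread("pics/wrist1.png"),p1)
print(shift(c,rect(im,p)))
E
```

```text
15.45 [0.44406528 0.1569631  0.07466324] [-4.4750031  -0.51461417  2.74450812]
(np.float64(0.8676747925107924), 0.2)
```

The disc is now 0.2° past its starting angle. I'm letting go in place and then rising.

play_rows(steps="0.6 0 0 0 0 0 0; 0.4 0 0 0 0 0 0; 0 0 0 0 0 0 0; -0.5 0 0 0 0 0 0; -1 0 0 0 0 0 0; -1 0 0 0 0 0 0; -1 0 0 0 0 0 0; -1 0 0 0 0 0 0")

```text
clock: 16.5
position: [0.4441, 0.157, 0.0747]
ee_rot: [0.0, 1.0, -0.0, -0.001]
force: [-0.1, 0.5, 0.4]
width: 0.0806
```

```bash
python3 - <<'E'
from rot import *
s=ctrl.get_state();print(s['clock'],s['position'],s['force'],s['width'])
p=ctrl.camera_params("wrist");im=ctrl.camera("wrist");cv2.imwrite("pics/wrist7.png",im)
p1=np.load("pw1.npy",allow_pickle=True).item();c=rect(cv2.imread("pics/wrist1.png"),p1)
print(shift(c,rect(im,p)))
E
```

```text
16.5 [0.44406806 0.1569824  0.07467124] [-0.0707624   0.54685206  0.43202895] 0.08057076213430191
(np.float64(0.8695454996336677), 0.2)
```

View pics/wrist7.png

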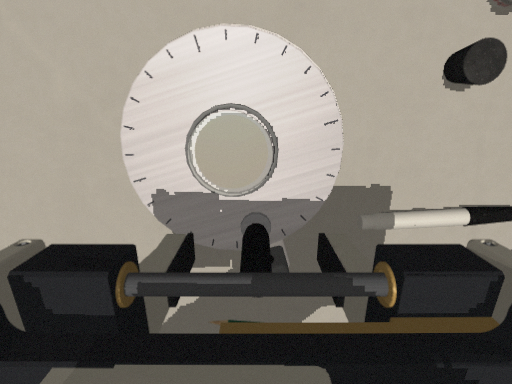

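The fingers are open and clear on both sides of the handle, and the dish sits in its ring near (233,150). I'm rising straight up.

play_rows(steps="-1 0 0 -0.05 0 0 0; -1 0 0 -0.15 0 0 0; -1 0 0 -0.3 0 0 0; -1 0 0 -0.45 0 0 0; -1 0 0 -0.6 0 0 0; -1 0 0 -0.72 0 0 0; -1 0 0 -0.8 0 0 0; -1 0 0 -0.8 0 0 0")

```text
clock: 17.55
position: [0.445, 0.1574, 0.2364]
ee_rot: [-0.001, 1.0, -0.0, 0.0]
force: [-0.7, -0.2, -0.1]
width: 0.0877
```

```bash
python3 - <<'E'
from rot import *
s=ctrl.get_state();print(s['clock'],s['position'],s['force'],s['width'])
p=ctrl.camera_params("wrist");im=ctrl.camera("wrist");cv2.imwrite("pics/wrist8.png",im)
p1=np.load("pw1.npy",allow_pickle=True).item();c=rect(cv2.imread("pics/wrist1.png"),p1)
print(shift(c,rect(im,p)))
cv2.imwrite("pics/scene8.png",ctrl.camera("scene"))
E
```

```text
17.55 [0.44499671 0.15744237 0.23644643] [-0.66173953 -0.19207724 -0.06919461] 0.08765997460652934
(np.float64(0.876922887363441), 0.2)
```

View pics/wrist8.png

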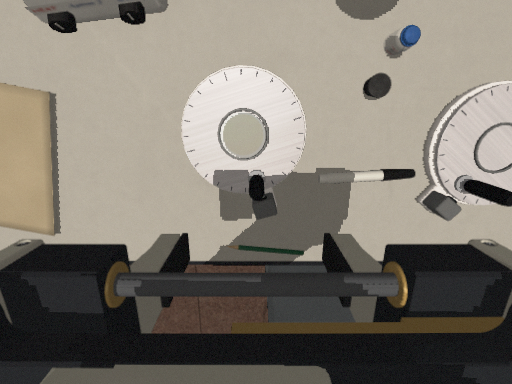

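View pics/scene8.png

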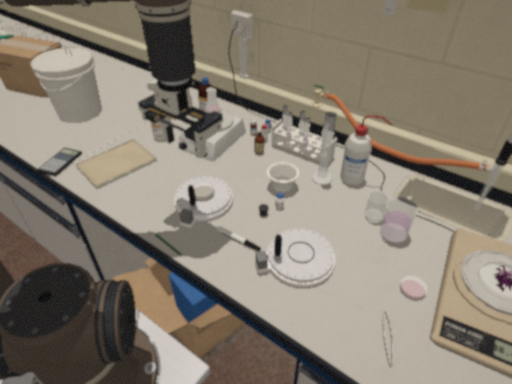

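Everything is in place: the handle is beside the reader head near (257,187), the dish is in its ring near (243,133), and the spare turntable hasn't moved. I'm handing in the job.

```bash
python3 -c "
from rig import ctrl
print(ctrl.finish_job())"
```

```text
the job is handed in; nothing more can be done
None
```

I turned the loaded (left) turntable one full turn anticlockwise by its handle, let go, lifted clear and handed the job in at about 17.6 s.

- **Angle:** I first stopped about 1.8° past the start, so I turned back about 1.6° before letting go. Comparing the disc's tick marks with the first close view put the final angle 0.2° past the start, the same before and after letting go and after lifting clear.
- **Final view:** the handle stands beside the reader head, the dish is in its ring, and the spare turntable and everything else look unmoved. The gripper is open and touching nothing.
- **Forces:** the highest reading I saw was about 11 N, at the ends of the moves. It came from my first estimate of the axis being about 2 mm off in y, which I corrected from the measured arc during the turn.

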